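Swap the battery pack in a push-push charger bay

TASK

Push the spent orange-capped battery pack in the charger so that its catch lets go and it pops up, lift it out and set it gently down, standing, in the red tray. Then fit the fresh green-capped pack in the empty bay and press it down until the catch holds it down when you let go. Never push on the packs or the charger with more than 25 N, and leave the blue-capped pack and everything else on the table where it is.

Things in the scene. Friction and masses are not known exactly. Their poses are not given: they have to be found in the camera images.
- charger: fixed black battery charger, 78 (x) x 66 (y) x 88 mm high (z up), with a well open at the top, 26.4 (x) x 38.4 mm (y), the mouth edged in yellow by a 45 degree lead-in 3 mm wide. Origin on the table under the well's centre; the housing reaches from x = -22 to +56 mm. Packs stand in the well with their x along the charger's x (or half a turn about). Yaw within +-0.4 rad.
- carrier (a joint): height (m) of the sprung carrier that a pack stands on in the well, above where its push-push catch holds it: 0 (+0.001) = held, 0.026 = let go, fully up. Pressing far enough below 0 trips the catch; on letting go it rises to 0.026 (about 1 s) if it had been held, or stays held at 0 if it had been up. How far is unknown: 4 to 16 mm below 0, to be felt.
- carrier_top (a point): top centre of the carrier = underside of the pack on it: 30 mm above the table when held (pack's top then 22 mm above the charger), 56 mm when up (48 mm above). Upward spring force 3.5 N up, 5 N held (less the pack's weight), damping 50 N s/m. A rubber end stop is felt 1 mm past the point where the catch trips: from there some 15 N more per mm. Packs only stand on it, unclipped.
- spent_pack: upright battery pack, a block 24 (own x) x 36 (own y) x 80 mm (own z), about 0.16 kg, dark grey with an orange cap over its top 24 mm and three brass contact strips low on its -x face; origin at the centre of its underside, z up. It starts in the charger, held down.
- fresh_pack: upright battery pack, a block 24 (own x) x 36 (own y) x 80 mm (own z), about 0.16 kg, dark grey with a green cap over its top 24 mm and three brass contact strips low on its -x face; origin at the centre of its underside, z up. It starts in one of the two pockets of the stand, its underside 10 mm above the table, its top 50 mm above the stand.
- spare_pack: upright battery pack, a block 24 (own x) x 36 (own y) x 80 mm (own z), about 0.16 kg, dark grey with a blue cap over its top 24 mm and three brass contact strips low on its -x face; origin at the centre of its underside, z up. A bystander in the other pocket of the stand.
- stand: fixed pale wooden block 70 (x) x 150 (y) x 40 mm high, origin at the centre of its underside, with two pockets 30 (x) x 42 mm (y), 30 mm deep, centred at its own y = -36 and +36 mm; each holds a pack upright with its axes along the stand's. Yaw within +-0.4 rad.
- tray: fixed red open tray, 130 (x) x 150 (y) x 30 mm high outside, walls and floor about 4 mm, origin at the centre of its underside. Yaw within +-0.4 rad.
- driver: bystander: blue and black cordless driver lying on its side, about 150 x 170 x 48 mm, origin under its barrel
- tape_measure: bystander: yellow tape measure, 62 x 34 x 60 mm, origin under its centre
- hammer: bystander: hammer lying flat, about 300 mm long, origin under its middle
- wrench: bystander: steel wrench lying flat, about 180 mm long, origin under its middle
- screwdriver: bystander: screwdriver lying flat, about 200 mm long, origin under its middle
- screw_jar: bystander: glass jar with a black cap, 64 mm across, 85 mm high, origin under its centre

How it is judged:
On the way, in this order (a step that is already met when the one before it is completed fails the run):
1. the spent pack, still in the bay, has been let go by the catch and stands fully up (value of joint carrier above 0.022 m and horizontal distance between spent_pack and charger below 0.006 m and angle between spent_pack's own z axis and vertical below 0.1 rad and z of spent_pack in the frame of charger below 0.064 m), for 0.1 s.
2. the spent pack stands in the red tray (x of spent_pack in the frame of tray between -0.061 and 0.061 m and y of spent_pack in the frame of tray between -0.071 and 0.071 m and z of spent_pack in the frame of tray between -0.002 and 0.012 m and angle between spent_pack's own z axis and vertical below 0.15 rad and linear speed of spent_pack below 0.03 m/s), for 0.2 s.
3. the fresh pack in the bay has been pressed down past the held height (value of joint carrier below -0.003 m and horizontal distance between fresh_pack and charger below 0.006 m and angle between fresh_pack's own z axis and vertical below 0.1 rad), for 0.02 s.
At the end, for the whole second after the job is handed in: The catch holds the carrier within 2.5 mm of 0 with the fresh pack standing on it in the well (underside 26 to 34 mm above the charger's, tilt under 0.1 rad); the spent pack stands inside the red tray on its floor (tilt under 0.15 rad); both packs are at rest (value of joint carrier between -0.0025 and 0.0025 m and horizontal distance between fresh_pack and charger below 0.006 m and angle between fresh_pack's own z axis and vertical below 0.1 rad and z of fresh_pack in the frame of charger between 0.026 and 0.034 m and angle between the x axis of fresh_pack and the x axis of charger, either way round below 0.15 rad and linear speed of each of fresh_pack, spent_pack below 0.02 m/s and x of spent_pack in the frame of tray between -0.061 and 0.061 m and y of spent_pack in the frame of tray between -0.071 and 0.071 m and z of spent_pack in the frame of tray between -0.002 and 0.012 m and angle between spent_pack's own z axis and vertical below 0.15 rad); the robot touches nothing.
It fails at once if the spent or fresh pack pressed against the charger with more than 25 N (contact force between any of spent_pack, fresh_pack and charger above 25 N).
It fails at once if the robot pressed on the charger itself with more than 25 N (contact force between any of the fingers, the arm and charger above 25 N).
It fails at once if the spent pack dropped or knocked hard into the tray (more than 40 N) (contact force between spent_pack and tray above 40 N).
It fails at once if the blue-capped pack moved more than 20 mm, or another bystander more than 30 mm (distance of spare_pack from where it was at the start of the episode above 0.02 m or distance of any of driver, tape_measure, hammer, wrench, screwdriver, screw_jar from where it was at the start of the episode above 0.03 m).
It also fails if it takes over 72 s, if anything falls off the work surface, if the arm or the gripper's body presses on something with over 40 N, if the wrist force passes 120 N, or if a joint passes its speed limit or range.

ROBOT

A 7-joint arm with a two-finger parallel gripper is mounted at the origin on the work surface. World frame = base frame: x ahead of the robot, y to its left, z up, the work surface at z = 0. Lengths are in m, angles in rad, forces in N, time in s.
With the tool pointing down it reaches from about 0.35 to 0.9 m from the base axis. Payload 7.2 kg.
Tool frame: the origin (TCP) lies on the centre line of the jaws, within the pads' length; the fingertips stand 25 mm ahead of it and the grasp point (between the pads) lies 6 mm ahead of it (robot.tips_ahead is the distance from the TCP to the fingertips, in m); z points along the fingers, y is the direction in which the jaws open and shut (so a half turn about z gives the same grasp; the last joint's range is limited). The gripper opens to 88 mm and grips with 3 to 60 N. Pads are 20 mm wide; open, the fingers measure 115 mm over their backs; the gripper's body (75 mm by 178 mm) begins 61 mm behind the grasp point.
Start: joints at [1.134, 0.411, -0.013, 1.596, 0.006, 1.134, -0.082], TCP at [0.225, -0.583, 0.248] pointing down, gripper open.
Joint ranges: [-2.95, 2.95], [-0.29, 1.99], [-1.47, 1.44], [0.14, 2.54], [-1.03, 4.17], [0.13, 1.85], [-2.86, 2.86]. Speed limits (rad/s): [2.39, 2.39, 3.01, 3.01, 3.14, 3.14, 3.14].

INTERFACE

Orientations are given as a unit quaternion [x, y, z, w].
In Python, from station import robot gives the robot as it stands. The module is installed in compiled form; this text tells all that it offers.
- The arm moves only by the shell command python3 -m creep 'ROWS'. ROWS is JSON, one flat list of numbers, 5 for each row, row after row: the shift along the tool's x, y, z in cm, then the turn about the tool's z in rad, then the opening, from 0 (shut) to 1 (fully open). In form: [dx, dy, dz, twist, gripper, dx, dy, dz, twist, gripper, ...]. A call has exactly 8 rows; each row shifts and turns the commanded pose from where the row before left it, along the tool's axes as they then stand; what a row does not reach is not made up. A row lasts 1/8 s, in which the tool goes at most 62.5 mm and 10.7 degrees, less where a joint would pass 70% of its speed; a pose out of reach is approached as far as the arm can. A call is refused whole if a number of a shift passes 6.25 or a number of a turn 0.188, either way. A call with a gripper value outside its range is refused whole. The fingers move at their own pace and stop on an object; the grip force is fixed at half the most. Time passes only in rows, so rows that do not move let the fingers close, or fill a call up. It gives the time, the measured TCP pose, the force and the opening at its end, in the units of the state.
- robot.read_state(): the state, without advancing time (a new reading comes with each control period).
- robot.read_camera(name): name is "scene" or "top" or "wrist"; returns the picture (384x512x3 uint8, blue, green, red); there is no depth.
- robot.get_calibration(name): a dict with "mtx" (3x3 intrinsics, pixels), "rvec" (rotation vector, rad) and "tvec" (3), from world to camera coordinates, as OpenCV has them; the wrist camera has in their place "hand_eye" (4x4, takes a point from camera to tool coordinates, whose origin is the TCP and whose axes are the flange's). Camera axes: x right, y down, z forward; pixel columns grow to the right and rows downward; lengths in m; the calibration is good to about 2 mm. The wrist camera is an equidistant fisheye: a pixel r from the principal point sees the ray r / f radians off the axis. A picture is of the moment at which its call begins: read the wrist's pose just before it. get_calibration takes no time and is no camera call.
- robot.job_done(): hands the job in, once; it reports no verdict.
Trained networks look in the newest picture that a camera, given by its name, has taken for a name from the list of things; names that differ only in an ending like _2 or _b are one class to them, and where a whole thing is asked for, a point or a joint stands for the part that bears it (a point fixed in the world has none). Each returns a list of dicts, best first, with "score" (0 to 1); they miss things now and then, are a little off and sometimes report something else, mostly with a low value. They report only what shows in the picture. A call takes as long as a camera call.
- robot.find_in(camera, query): "location" ([column, row] in pixels, amid what is visible of it).
- robot.cut_out(camera, query): "mask" (384x512 bool, what is visible of it) and "location" ([column, row] in pixels, amid what is visible of it).
- robot.tip_of(camera, query): "location" ([column, row] in pixels: a listed point, or the origin of a listed thing).
The state is a dict: "t": time; "q": joint angles; "dq": joint speeds; "joint_efforts": joint torques, N m; "position": TCP position; "tool_rot": TCP orientation; "contact_force": force on the tool from outside, world axes, zero at the start; "torque": the same for the moment, N m; "gripper_width": finger opening in m.
Only numpy, scipy, OpenCV 4.12 (cv2) and the standard library are available. Lean on these libraries where they do the work, as an engineer would, in place of code of your own. Each camera call takes 0.05 s, during which the arm holds its last target. There are 200 camera calls.

## Working session

There is one attempt and no reset: what is moved stays moved. The work goes in short steps, Python scripts to look and compute and a shell command to move; the robot and the scene stay as the last step left them, time stands still between calls to the robot, and variables do not carry over. Pictures are saved under pics/ and viewed, about 8 in all and at most 12, crops included, and the job is handed in when it is done.

```bash
mkdir -p pics
python3 - <<'E'
from station import robot
import cv2,numpy as np
print(robot.read_state())
a=robot.read_camera("top");b=robot.read_camera("scene")
cv2.imwrite("pics/top.png",cv2.resize(a,(800,600)));cv2.imwrite("pics/scene.png",cv2.resize(b,(800,600)))
for c in("top","scene"):
  k=robot.get_calibration(c);print(c,k)
  for q in["charger","carrier_top","spent_pack","fresh_pack","spare_pack","stand","tray"]:
    print(q,[(np.round(d["location"],1).tolist(),round(d["score"],2)) for d in robot.tip_of(c,q)[:2]],[(np.round(d["location"],1).tolist(),round(d["score"],2)) for d in robot.find_in(c,q)[:2]])
print(robot.get_calibration("wrist"),robot.tips_ahead)
E
```

```text
{'t': 0.0, 'q': array([ 1.13380639,  0.41188349, -0.01273342,  1.59705072,  0.00561786,
        1.13429062, -0.08219818]), 'dq': array([ 0.00126861, -0.00150759, -0.00046607,  0.00237828, -0.00087928,
       -0.00062277,  0.00052917]), 'joint_efforts': array([-9.61976798e-05, -5.87948477e+01,  6.41513262e-01, -2.91069353e+01,
       -5.39339706e-02,  1.84076739e-02,  1.27708731e-04]), 'position': array([ 0.22510461, -0.58255142,  0.24681643]), 'tool_rot': array([ 9.83042130e-01,  1.83378115e-01, -2.05358296e-04, -7.71323277e-04]), 'contact_force': array([ 0.3049447 , -0.23562755,  0.11327214]), 'torque': array([-0.0105641 ,  0.0055099 , -0.04911607]), 'gripper_width': 0.08792119633333659}
top {'mtx': array([[469.55314504,   0.        , 255.60966844],
       [  0.        , 469.55314504, 192.50570984],
       [  0.        ,   0.        ,   1.        ]]), 'rvec': array([ 2.14525104, -2.17029486,  0.11106047]), 'tvec': array([-0.00221422,  0.55222419,  1.32793052])}
charger [([234.5, 216.3], 0.94), ([244.8, 134.2], 0.53)] [([234.6, 207.8], 0.72)]
carrier_top [] [([123.5, 274.5], 0.27)]
s
[... 910 characters left out ...]
4)]
spare_pack [([190.9, 232.3], 0.66), ([322.7, 157.0], 0.21)] []
stand [([179.3, 236.4], 0.92)] [([175.3, 236.1], 0.65)]
tray [([325.6, 157.6], 0.94)] [([320.9, 155.4], 0.89)]
{'mtx': array([[297.31863964,   0.        , 254.02468434],
       [  0.        , 297.31863964, 197.58884651],
       [  0.        ,   0.        ,   1.        ]]), 'hand_eye': array([[ 1.07141611e-03, -9.51321847e-01, -3.08197331e-01,
         8.37770633e-02],
       [ 9.99999317e-01,  8.75663208e-04,  7.73458483e-04,
         5.62635763e-04],
       [-4.65930889e-04, -3.08197949e-01,  9.51322136e-01,
        -1.36011049e-01],
       [ 0.00000000e+00,  0.00000000e+00,  0.00000000e+00,
         1.00000000e+00]])} 0.025
```

View pics/top.png

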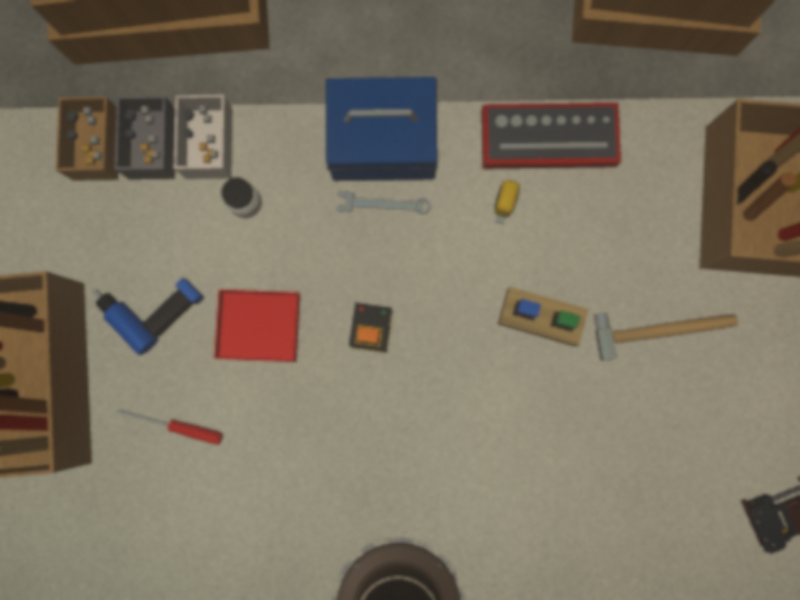

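View pics/scene.png

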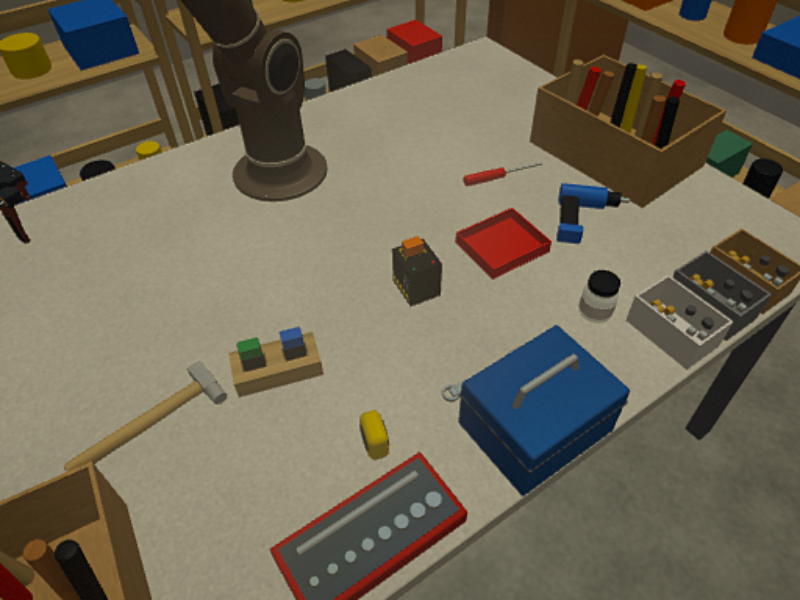

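Top view (800x600 px): charger at (371,327) with the orange cap at (367,335), red tray at (258,326), stand at (543,317), green cap at (567,320), blue cap at (528,309). The scene view agrees with this.

```bash
cat > h.py <<'E'
from station import robot
import cv2,numpy as np
from scipy.spatial.transform import Rotation as R
def pose():
    s=robot.read_state();T=np.eye(4);T[:3,:3]=R.from_quat(s["tool_rot"]).as_matrix();T[:3,3]=s["position"];return T
def ray(c,px,T=None):
    k=robot.get_calibration(c);K=k["mtx"];px=np.asarray(px,float).reshape(-1,2)
    n=(px-K[:2,2])/[K[0,0],K[1,1]]
    if c=="wrist":
        th=np.linalg.norm(n,axis=1,keepdims=True);d=np.hstack([n/np.maximum(th,1e-9)*np.sin(th),np.cos(th)])
        W=T@k["hand_eye"];return W[:3,3],d@W[:3,:3].T
    M=R.from_rotvec(k["rvec"]).as_matrix();return -M.T@k["tvec"],np.hstack([n,np.ones((len(n),1))])@M
def onz(c,px,z,T=None):
    o,d=ray(c,px,T);return o+d*((z-o[2])/d[:,2:])
def proj(P,T):   # world points -> wrist pixels
    k=robot.get_calibration("wrist");W=np.linalg.inv(T@k["hand_eye"]);p=np.asarray(P)@W[:3,:3].T+W[:3,3]
    r=np.hypot(p[:,0],p[:,1]);th=np.arctan2(r,p[:,2]);f=k["mtx"][0,0]
    return p[:,:2]/r[:,None]*th[:,None]*f+k["mtx"][:2,2]
def hsvmask(img,lo,hi):
    m=cv2.inRange(cv2.cvtColor(img,cv2.COLOR_BGR2HSV),lo,hi)
    n,l,s,c=cv2.connectedComponentsWithStats(m);return m,[(s[i,4],np.round(c[i],1).tolist(),s[i,:4].tolist()) for i in range(1,n) if s[i,4]>15]
def need(x,y,z,yaw):  # what the tool needs: shift along its axes (cm), twist so that tool y lies along yaw (mod pi)
    T=pose();d=T[:3,:3].T@(np.array([x,y,z])-T[:3,3])*100
    ty=np.arctan2(T[1,1],T[0,1]);a=(yaw-ty+np.pi/2)%np.pi-np.pi/2
    return np.round(d,2),"twist(tool)",round(-a,3)
E
python3 - <<'E'
from h import *
a=robot.read_camera("top")
for q,z in[("charger",.088),("stand",.04),("tray",.03),("spent_pack",.11),("fresh_pack",.09),("spare_pack",.09)]:
  r=robot.cut_out("top",q)
  for e in r[:2]:
    m=e["mask"].astype(np.uint8)
    c,_=cv2.findContours(m,0,2);c=max(c,key=cv2.contourArea)
    P=onz("top",cv2.boxPoints(cv2.minAreaRect(c)),z)[:,:2]
    e1=P[1]-P[0];e2=P[2]-P[1]
    print(q,round(e["score"],2),P.mean(0).round(3),"sides",np.linalg.norm(e1).round(3),np.linalg.norm(e2).round(3),"yaws",np.degrees(np.arctan2(e1[1],e1[0])).round(1),np.degrees(np.arctan2(e2[1],e2[0])).round(1))
for n,lo,hi,z in[("or",(5,120,100),(20,255,255),.11),("gr",(45,80,40),(85,255,255),.09)]:
  m,b=hsvmask(a,lo,hi)
  for x in b: print(n,x[0],x[1],onz("top",x[1],z)[0].round(3))
E
```

```text
charger 0.76 [0.5   0.043] sides 0.082 0.071 yaws -8.9 -99.5
stand 0.73 [ 0.52 -0.27] sides 0.075 0.152 yaws -17.0 -106.6
tray 0.59 [0.511 0.258] sides 0.131 0.158 yaws -1.3 -93.0
tray 0.58 [0.323 0.385] sides 0.029 0.141 yaws -15.9 -107.3
spent_pack 0.47 [0.483 0.046] sides 0.024 0.035 yaws -7.4 -97.8
fresh_pack 0.56 [ 0.508 -0.3  ] sides 0.032 0.046 yaws -15.8 -104.9
fresh_pack 0.54 [ 0.529 -0.231] sides 0.036 0.05 yaws -12.8 -102.2
spare_pack 0.69 [ 0.527 -0.235] sides 0.047 0.033 yaws -90.7 178.1
or 42 [28.7, 0.7] [1.106 0.637 0.11 ]
or 623 [113.5, 15.0] [1.059 0.391 0.11 ]
or 531 [420.1, 12.3] [ 1.052 -0.482  0.11 ]
or 2279 [487.5, 125.1] [ 0.722 -0.651  0.11 ]
or 17 [372.0, 66.0] [ 0.896 -0.34   0.11 ]
or 510 [56.4, 91.2] [0.836 0.547 0.11 ]
or 46 [93.7, 97.4] [0.817 0.441 0.11 ]
or 2051 [17.9, 238.7] [0.425 0.637 0.11 ]
or 173 [440.4, 208.5] [ 0.494 -0.509  0.11 ]
or 174 [235.2, 214.0] [0.485 0.047 0.11 ]
or 20 [6.8, 264.0] [0.357 0.663 0.11 ]
gr 114 [362.8, 204.2] [ 0.509 -0.304  0.09 ]
```

Run:
```python
from h import *
print(pose().round(3)); print(need(.483,.046,.25,np.radians(-8.5)))
```

```text
[[ 0.933  0.361  0.     0.225]
 [ 0.361 -0.933 -0.    -0.583]
 [ 0.     0.    -1.     0.248]
 [ 0.     0.     0.     1.   ]]
(array([ 46.71, -49.38,  -0.24]), 'twist(tool)', np.float64(-1.054))
```

```bash
python3 -m creep '[4.2,-4.45,0,0,1, 4.2,-4.45,0,0,1, 4.2,-4.45,0,0,1, 4.2,-4.45,0,0,1, 4.2,-4.45,0,0,1, 4.2,-4.45,0,0,1, 4.2,-4.45,0,0,1, 4.2,-4.45,0,0,1]'
```

```text
t: 2.85
position: [0.411, -0.128, 0.2481]
tool_rot: [0.983, 0.183, 0.001, 0.0]
contact_force: [0.4, -0.4, -1.0]
gripper_width: 0.0875
```

```bash
python3 -m creep '[4.2,-4.45,0,-0.18,1, 4.93,-3.63,0,-0.18,1, 5.5,-2.7,0,-0.18,1, 0,0,0,-0.18,1, 0,0,0,-0.18,1, 0,0,0,-0.154,1, 0,0,0,0,1, 0,0,0,0,1]'
python3 - <<'E'
from h import *
T=pose();print(T.round(3))
a=robot.read_camera("wrist");np.savez("w1.npz",a=a,T=T)
cv2.imwrite("pics/w1.png",cv2.resize(a,(768,576)))
m,b=hsvmask(a,(5,120,80),(20,255,255))
for x in b:print(x,onz("wrist",x[1],.11,T)[0].round(4))
print([(d["location"],d["score"]) for d in robot.tip_of("wrist","charger")[:2]])
E
```

```text
t: 3.85
position: [0.4797, 0.0402, 0.2477]
tool_rot: [0.759, 0.652, 0.0, 0.0]
contact_force: [0.8, -0.3, 0.9]
gripper_width: 0.0876
[[ 0.151  0.989  0.     0.48 ]
 [ 0.989 -0.151 -0.     0.04 ]
 [-0.     0.    -1.     0.248]
 [ 0.     0.     0.     1.   ]]
(np.int32(71), [508.8, 5.7], [505, 0, 7, 14]) [0.8224 0.2324 0.11  ]
(np.int32(1037), [259.3, 184.6], [246, 164, 27, 41]) [0.4851 0.0477 0.11  ]
(np.int32(18), [243.1, 175.3], [243, 167, 2, 17]) [0.4712 0.0591 0.11  ]
(np.int32(20), [243.2, 192.6], [243, 185, 2, 17]) [0.4686 0.0422 0.11  ]
(np.int32(71), [509.1, 257.9], [506, 248, 6, 22]) [ 0.8332 -0.112   0.11  ]
(np.int32(29), [391.0, 295.6], [388, 291, 6, 9]) [ 0.6261 -0.1154  0.11  ]
(np.int32(70), [104.6, 304.3], [102, 292, 8, 25]) [ 0.2666 -0.0782  0.11  ]
(np.int32(205), [401.0, 316.2], [391, 292, 16, 43]) [ 0.6453 -0.1562  0.11  ]
(np.int32(63), [105.8, 326.4], [102, 318, 12, 17]) [ 0.2505 -0.1167  0.11  ]
(np.int32(2191), [356.1, 357.5], [235, 333, 230, 40]) [ 0.5848 -0.2202  0.11  ]
[([257.1, 163.5], 0.61)]
```

View pics/w1.png

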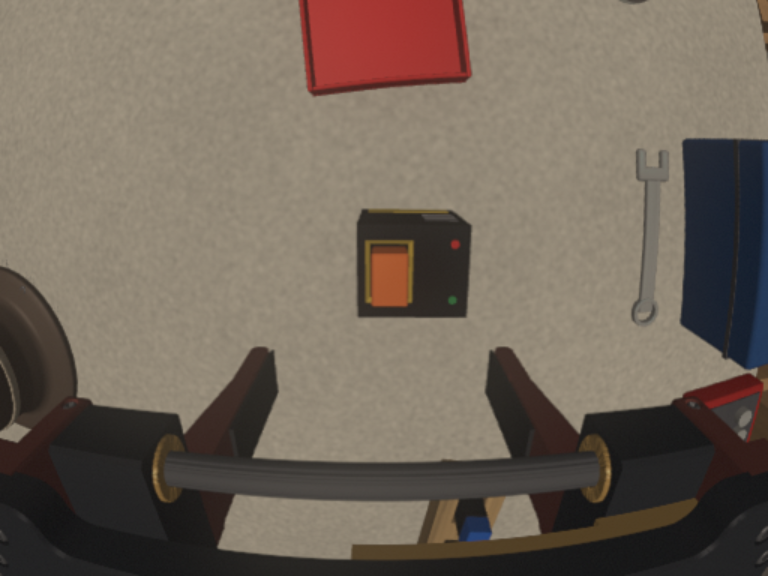

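The wrist picture (768x576) shows the orange cap at (390,278) inside the yellow mouth frame (366-413, 240-305), with the tray above it and nothing in the way.

```bash
cat >> h.py <<'E'
def rect(m,z,T):
    c,_=cv2.findContours(m,0,2);c=max(c,key=cv2.contourArea)
    P=onz("wrist",c.reshape(-1,2),z,T)[:,:2]
    (cx,cy),(w,h),an=cv2.minAreaRect((P*1e4).astype(np.float32))
    return np.round([cx/1e4,cy/1e4],4),np.round([w/1e4,h/1e4],4),round(an,1)
E
python3 - <<'E'
from h import *
d=np.load("w1.npz");a=d["a"];T=d["T"]
hs=cv2.cvtColor(a,cv2.COLOR_BGR2HSV)
for p in[(260,190),(260,168),(257,161),(245,180),(275,180)]:print(p,hs[p[1],p[0]])
roi=np.zeros(a.shape[:2],np.uint8);roi[135:215,230:320]=255
print(hs[160:208,259].tolist())
for vmin in(150,180,200,215):
  m=cv2.inRange(hs,(3,120,vmin),(16,255,255))&roi
  if m.any():print(vmin,rect(m,.11,T))
m=cv2.inRange(hs,(3,100,60),(32,255,255))&roi;m[:155]=0
print("yellow+orange @.088",rect(m,.088,T))
E
```

```text
(260, 190) [ 10 179 165]
(260, 168) [  9 165 108]
(257, 161) [ 21 158 116]
(245, 180) [ 21 156 126]
(275, 180) [ 20 139  88]
[[20, 145, 104], [21, 154, 116], [21, 132, 81], [15, 87, 53], [10, 134, 78], [10, 161, 98], [10, 163, 102], [9, 160, 102], [9, 164, 109], [10, 178, 150], [10, 179, 165], [10, 178, 169], [10, 179, 168], [10, 179, 168], [10, 179, 168], [10, 178, 168], [10, 179, 168], [10, 180, 167], [10, 180, 167], [10, 179, 167], [10, 181, 166], [10, 180, 167], [10, 180, 167], [10, 180, 166], [10, 180, 166], [10, 181, 165], [10, 181, 165], [10, 181, 165], [10, 179, 165], [10, 178, 166], [10, 179, 165], [10, 179, 165], [10, 179, 165], [10, 182, 164], [10, 180, 164], [10, 180, 164], [10, 179, 165], [10, 180, 164], [10, 180, 163], [10, 179, 164], [10, 179, 164], [10, 179, 164], [10, 181, 165], [10, 177, 156], [10, 147, 87], [14, 64, 52], [15, 53, 48], [14, 58, 48]]
150 (array([0.4845, 0.0461]), array([0.0341, 0.021 ]), 82.2)
yellow+orange @.088 (array([0.4846, 0.044 ]), array([0.0471, 0.0335]), 81.4)
```

Run:
```python
from h import *
print(need(.4845,.0461,.139,np.radians(-8.2)))
```

```text
(array([ 0.65,  0.38, 10.87]), 'twist(tool)', np.float64(-0.007))
```

```bash
python3 -m creep '[0.65,0.38,0,-0.007,0, 0,0,1.5,0,0, 0,0,2,0,0, 0,0,2,0,0, 0,0,2,0,0, 0,0,2,0,0, 0,0,1.1,0,0, 0,0,0,0,0]'
python3 -c "
from h import *
print(need(.4845,.0461,.134,np.radians(-8.2)),robot.read_state()['contact_force'])"
```

```text
t: 4.95
position: [0.4838, 0.0462, 0.1407]
tool_rot: [0.755, 0.656, -0.001, -0.001]
contact_force: [-0.0, 0.2, 0.2]
gripper_width: 0.0113
(array([-0.  ,  0.08,  0.67]), 'twist(tool)', np.float64(0.002)) [-0.03373355  0.24313236  0.22937423]
```

```bash
python3 -m creep '[0,0.08,0.3,0,0, 0,0,0.1,0,0, 0,0,0.1,0,0, 0,0,0.1,0,0, 0,0,0.1,0,0, 0,0,0.1,0,0, 0,0,0,0,0, 0,0,0,0,0]'
```

```text
t: 5.95
position: [0.4853, 0.0461, 0.1337]
tool_rot: [0.755, 0.656, 0.0, 0.0]
contact_force: [-0.5, 0.0, 2.5]
gripper_width: 0.0007
```

```bash
python3 -m creep '[0,0,0.1,0,0, 0,0,0.1,0,0, 0,0,0,0,0, 0,0,0,0,0, 0,0,0,0,0, 0,0,0,0,0, 0,0,0,0,0, 0,0,0,0,0]'
python3 -m creep '[0,0,0.05,0,0, 0,0,0.05,0,0, 0,0,0,0,0, 0,0,0,0,0, 0,0,0,0,0, 0,0,0,0,0, 0,0,0,0,0, 0,0,0,0,0]'
```

```text
t: 6.95
position: [0.4852, 0.0461, 0.1317]
tool_rot: [0.755, 0.656, 0.0, 0.0]
contact_force: [-0.8, -0.5, 3.8]
gripper_width: 0.0004
t: 7.95
position: [0.4852, 0.0461, 0.1306]
tool_rot: [0.755, 0.656, -0.0, -0.0]
contact_force: [0.5, -0.8, 3.2]
gripper_width: 0.0001
```

```bash
cat > ok.py <<'E'
from station import robot
import sys
f=robot.read_state()["contact_force"][2];sys.exit(0 if f<7 else 1)
E
S='python3 ok.py'
python3 -m creep '[0,0,0.05,0,0, 0,0,0.05,0,0, 0,0,0,0,0, 0,0,0,0,0, 0,0,0,0,0, 0,0,0,0,0, 0,0,0,0,0, 0,0,0,0,0]' && $S &&
python3 -m creep '[0,0,0.05,0,0, 0,0,0.05,0,0, 0,0,0,0,0, 0,0,0,0,0, 0,0,0,0,0, 0,0,0,0,0, 0,0,0,0,0, 0,0,0,0,0]' && $S &&
python3 -m creep '[0,0,0.05,0,0, 0,0,0.05,0,0, 0,0,0,0,0, 0,0,0,0,0, 0,0,0,0,0, 0,0,0,0,0, 0,0,0,0,0, 0,0,0,0,0]'
```

```text
t: 8.95
position: [0.4852, 0.0461, 0.1296]
tool_rot: [0.755, 0.656, -0.0, 0.0]
contact_force: [1.1, 0.9, 3.8]
gripper_width: 0.0006
t: 9.95
position: [0.4852, 0.0461, 0.1286]
tool_rot: [0.755, 0.656, 0.0, 0.0]
contact_force: [-1.1, -0.3, 3.3]
gripper_width: 0.0006
t: 10.95
position: [0.4852, 0.046, 0.1276]
tool_rot: [0.755, 0.656, -0.0, 0.0]
contact_force: [0.2, -0.6, 3.6]
gripper_width: 0.0006
```

```bash
S='python3 ok.py'
python3 -m creep '[0,0,0.05,0,0, 0,0,0.05,0,0, 0,0,0,0,0, 0,0,0,0,0, 0,0,0,0,0, 0,0,0,0,0, 0,0,0,0,0, 0,0,0,0,0]' && $S &&
python3 -m creep '[0,0,0.05,0,0, 0,0,0.05,0,0, 0,0,0,0,0, 0,0,0,0,0, 0,0,0,0,0, 0,0,0,0,0, 0,0,0,0,0, 0,0,0,0,0]' && $S &&
python3 -m creep '[0,0,0.05,0,0, 0,0,0.05,0,0, 0,0,0,0,0, 0,0,0,0,0, 0,0,0,0,0, 0,0,0,0,0, 0,0,0,0,0, 0,0,0,0,0]' && $S &&
python3 -m creep '[0,0,0.05,0,0, 0,0,0.05,0,0, 0,0,0,0,0, 0,0,0,0,0, 0,0,0,0,0, 0,0,0,0,0, 0,0,0,0,0, 0,0,0,0,0]'
```

```text
t: 11.95
position: [0.4852, 0.0461, 0.1266]
tool_rot: [0.755, 0.656, -0.0, 0.0]
contact_force: [-1.0, -0.9, 3.0]
gripper_width: 0.0002
t: 12.95
position: [0.4852, 0.046, 0.1257]
tool_rot: [0.755, 0.656, -0.0, 0.0]
contact_force: [-1.2, 0.1, 3.1]
gripper_width: 0.0003
t: 13.95
position: [0.4852, 0.0461, 0.1246]
tool_rot: [0.755, 0.656, 0.0, -0.0]
contact_force: [0.1, 0.0, 3.5]
gripper_width: 0.0008
t: 14.95
position: [0.4855, 0.0461, 0.1241]
tool_rot: [0.755, 0.656, 0.0, 0.0]
contact_force: [-0.1, -0.2, 8.1]
gripper_width: 0.0005
```

```bash
python3 -m creep '[0,0,-0.6,0,0, 0,0,-1,0,0, 0,0,-1,0,0, 0,0,-1.5,0,0, 0,0,-1.5,0,0.7, 0,0,-1.5,0,0.7, 0,0,0,0,0.7, 0,0,0,0,0.7]'
python3 - <<'E'
from h import *
T=pose()
a=robot.read_camera("wrist");np.savez("w2.npz",a=a,T=T)
cv2.imwrite("pics/w2.png",a[60:340,110:420])
hs=cv2.cvtColor(a,cv2.COLOR_BGR2HSV)
m=cv2.inRange(hs,(3,120,130),(16,255,255));m[:, :180]=0;m[:,330:]=0;m[300:]=0
print(rect(m,.136,T));print(need(.4851,.046,.122,np.radians(-8.2)))
E
```

```text
t: 15.95
position: [0.485, 0.0459, 0.1945]
tool_rot: [0.755, 0.655, -0.0, 0.0]
contact_force: [0.3, 0.2, -0.2]
gripper_width: 0.0366
(array([0.485 , 0.0466]), array([0.0345, 0.023 ]), 80.9)
(array([0.01, 0.03, 7.22]), 'twist(tool)', np.float64(0.002))
```

View pics/w2.png

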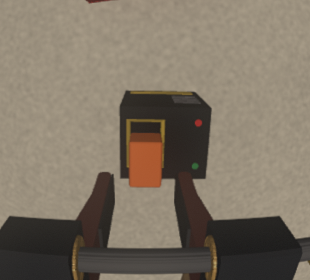

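The pack has popped up: its orange side shows well above the yellow mouth, around (145,160) in the crop. It is midway between the fingers.

```bash
python3 -m creep '[0,0,1.8,-0.01,0.7, 0,0,1.8,0,0.7, 0,0,1.8,0,0.7, 0,0,1.4,0,0.7, 0,0,0.4,0,0.7, 0,0,0,0,0.7, 0,0,0,0,0, 0,0,0,0,0]'
python3 -m creep '[0,0,0,0,0, 0,0,0,0,0, 0,0,-0.8,0,0, 0,0,-1.2,0,0, 0,0,-1.5,0,0, 0,0,-2,0,0, 0,0,-2,0,0, 0,0,-2.5,0,0]'
python3 -c "
from h import *
print(need(.511,.258,.105,np.radians(-2)), robot.read_state()['contact_force'])"
```

```text
t: 17.0
position: [0.4855, 0.0461, 0.1231]
tool_rot: [0.752, 0.659, 0.0, 0.0]
contact_force: [0.1, 0.0, 0.2]
gripper_width: 0.0447
t: 18.0
position: [0.4846, 0.0462, 0.224]
tool_rot: [0.752, 0.659, -0.0, -0.0]
contact_force: [-0.1, 0.5, -2.0]
gripper_width: 0.0239
(array([21.35, -0.14, 11.9 ]), 'twist(tool)', np.float64(-0.096)) [-0.10371961  0.53949266 -2.01005763]
```

```bash
python3 -m creep '[4,0,0,0,0, 5.5,0,0,0,0, 6,0,0,0,0, 4.5,0,1,0,0, 1.35,-0.1,2.5,0,0, 0,0,3,0,0, 0,0,3,0,0, 0,0,2.2,0,0]'
python3 -m creep '[0,0,0.8,0,0, 0,0,0.8,0,0, 0,0,0.8,0,0, 0,0,0.6,0,0, 0,0,0.4,0,0, 0,0,0.2,0,0, 0,0,0,0,0, 0,0,0,0,0]'
python3 - <<'E'
from h import *
T=pose();a=robot.read_camera("wrist");np.savez("w3.npz",a=a,T=T)
cv2.imwrite("pics/w3.png",a)
E
```

```text
t: 19.0
position: [0.5116, 0.2576, 0.1052]
tool_rot: [0.752, 0.659, -0.001, -0.0]
contact_force: [0.5, 0.6, -1.4]
gripper_width: 0.0238
t: 20.0
position: [0.5121, 0.2579, 0.0709]
tool_rot: [0.752, 0.659, 0.0, 0.0]
contact_force: [-3.2, -2.4, 9.4]
gripper_width: 0.0234
```

View pics/w3.png

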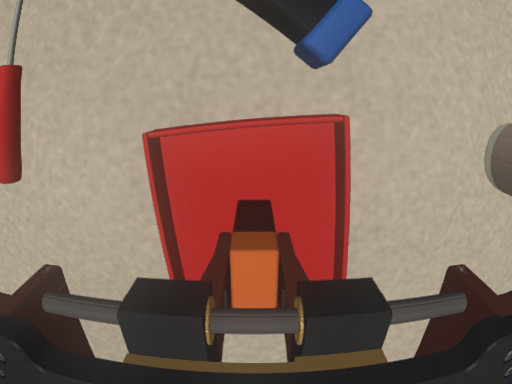

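The pack is down in the tray, at (254,270) in the picture, with 9 N of contact. Next I open and rise.

```bash
python3 -m creep '[0,0,-0.1,0,0, 0,0,0,0,0.7, 0,0,0,0,0.7, 0,0,0,0,0.7, 0,0,-1.5,0,0.7, 0,0,-3,0,0.7, 0,0,-5,0,0.7, 0,0,-5,0,0.7]'
python3 - <<'E'
from h import *
T=pose();a=robot.read_camera("wrist");np.savez("w4.npz",a=a,T=T)
cv2.imwrite("pics/w4.png",a)
hs=cv2.cvtColor(a,cv2.COLOR_BGR2HSV)
m=cv2.inRange(hs,(7,120,130),(16,255,255));m[:, :180]=0;m[:,330:]=0;m[300:]=0
print(rect(m,.084,T));print(need(.508,-.303,.25,np.radians(-16.5)))
E
```

```text
t: 21.05
position: [0.5118, 0.258, 0.218]
tool_rot: [0.752, 0.659, 0.0, -0.0]
contact_force: [1.8, 0.8, -0.1]
gripper_width: 0.0613
(array([0.5114, 0.2584]), array([0.0349, 0.0235]), 82.6)
(array([-55.9 ,   6.74,  -2.76]), 'twist(tool)', np.float64(0.158))
```

```bash
python3 -m creep '[-5,0.6,-1.4,0,0.7, -6.1,0.74,-1,0,0.7, -6.1,0.74,0,0,0.7, -6.1,0.74,0,0,0.7, -6.1,0.74,0,0,0.7, -6.1,0.74,0,0,0.7, -6.1,0.74,0,0,0.7, -6.1,0.74,0,0,0.7]'
python3 -m creep '[-5,0.6,0,0,0.7, -3,0.36,0,0.158,0.7, 0,0,0,0,0.7, 0,0,0,0,0.7, 0,0,0,0,0.7, 0,0,0,0,0.7, 0,0,0,0,0.7, 0,0,0,0,0.7]'
python3 - <<'E'
from h import *
T=pose();a=robot.read_camera("wrist");np.savez("w5.npz",a=a,T=T)
cv2.imwrite("pics/w5.png",a)
m,b=hsvmask(a,(40,60,30),(85,255,255))
for x in b:
  if x[0]>200: print(x,onz("wrist",x[1],.09,T)[0].round(4))
hs=cv2.cvtColor(a,cv2.COLOR_BGR2HSV)
for v in(60,80,100,120):
  m=cv2.inRange(hs,(40,60,v),(85,255,255))
  if m.any(): print(v,rect(m,.09,T))
E
```

```text
t: 22.1
position: [0.507, -0.2244, 0.2408]
tool_rot: [0.752, 0.659, 0.0, 0.001]
contact_force: [1.2, 0.5, -0.1]
gripper_width: 0.0617
t: 23.1
position: [0.5062, -0.303, 0.2397]
tool_rot: [0.801, 0.598, -0.0, 0.0]
contact_force: [0.2, 0.9, -0.6]
gripper_width: 0.0613
(np.int32(872), [260.0, 190.4], [249, 171, 23, 39]) [ 0.5109 -0.3056  0.09  ]
60 (array([ 0.5109, -0.3061]), array([0.0388, 0.0225]), 73.5)
80 (array([ 0.5103, -0.308 ]), array([0.0347, 0.0225]), 73.5)
100 (array([ 0.5096, -0.3044]), array([0.0241, 0.0149]), 73.4)
```

View pics/w5.png

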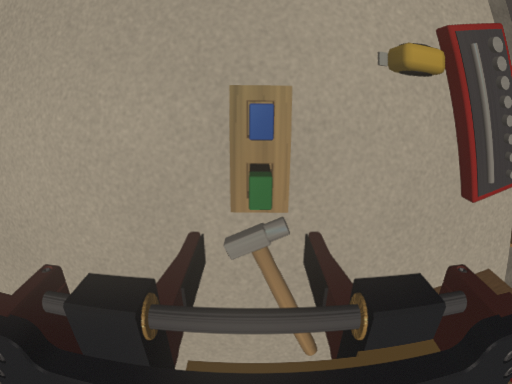

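The green cap is at (261,190), blue at (261,121), and the hammer head lies just below the stand. The measured centre is (0.5103, -0.3075) and the twist is already right.

```bash
python3 -c "
from h import *
print(need(.5105,-.3075,.077,np.radians(-16.5)))"
```

```text
(array([-0.3 ,  0.54, 16.26]), 'twist(tool)', np.float64(-0.001))
```

```bash
python3 -m creep '[-0.3,0.54,1.5,0,0.7, 0,0,3,0,0.7, 0,0,3,0,0.7, 0,0,3,0,0.7, 0,0,2.8,0,0.7, 0,0,1.6,0,0.7, 0,0,0.8,0,0.7, 0,0,0.5,0,0.7]'
python3 -m creep '[0,0,0,0,0.7, 0,0,0,0,0, 0,0,0,0,0, 0,0,0,0,0, 0,0,0,0,0, 0,0,-0.5,0,0, 0,0,-1,0,0, 0,0,-2,0,0]'
python3 -c "
from h import *
print(need(.4852,.0463,.17,np.radians(-8.4)),robot.read_state()['contact_force'])"
```

```text
t: 24.15
position: [0.5108, -0.3077, 0.0776]
tool_rot: [0.802, 0.598, 0.0, 0.0]
contact_force: [-0.4, -0.3, 0.9]
gripper_width: 0.0616
t: 25.15
position: [0.51, -0.3074, 0.1132]
tool_rot: [0.802, 0.598, -0.0, -0.001]
contact_force: [0.3, 0.2, -2.0]
gripper_width: 0.0235
(array([ 33.2 , -12.46,  -5.66]), 'twist(tool)', np.float64(-0.142)) [ 0.26737012  0.23563562 -1.97361529]
```

```bash
python3 -m creep '[0,0,-4,0,0, 0,0,-5,0,0, 3,-1.13,-1,0,0, 5.5,-2.06,0,0,0, 5.7,-2.14,0,0,0, 5.7,-2.14,0,0,0, 5.7,-2.14,0,0,0, 4.5,-1.69,0,0,0]'
python3 -m creep '[3.1,-1.16,0,-0.142,0, 0,0,0,0,0, 0,0,0,0,0, 0,0,0,0,0, 0,0,0,0,0, 0,0,0,0,0, 0,0,0,0,0, 0,0,0,0,0]'
python3 - <<'E'
from h import *
T=pose();a=robot.read_camera("wrist");np.savez("w6.npz",a=a,T=T)
cv2.imwrite("pics/w6.png",cv2.resize(a[80:340,130:390],None,fx=2.2,fy=2.2))
print(need(.4852,.0463,.17,np.radians(-8.4)))
hs=cv2.cvtColor(a,cv2.COLOR_BGR2HSV)
m=cv2.inRange(hs,(17,100,60),(32,255,255));n,l,s,c=cv2.connectedComponentsWithStats(m)
for i in range(1,n):
  if s[i,4]>15:print(s[i],onz("wrist",[s[i,:2],s[i,:2]+s[i,2:4]],.088,T)[:,:2].round(4).tolist())
E
```

```text
t: 26.15
position: [0.4877, 0.0158, 0.2143]
tool_rot: [0.801, 0.599, 0.001, 0.001]
contact_force: [0.6, -0.0, -1.6]
gripper_width: 0.024
t: 27.15
position: [0.4856, 0.0461, 0.2126]
tool_rot: [0.757, 0.653, -0.0, -0.0]
contact_force: [0.3, -0.2, -1.9]
gripper_width: 0.0233
(array([ 0.01, -0.04,  4.26]), 'twist(tool)', np.float64(-0.0))
[240 149  60   3 168] [[0.479, 0.0922], [0.5314, 0.0821]]
[236 174  38  32 354] [[0.4719, 0.0703], [0.5019, 0.0349]]
[205 296  10  49 288] [[0.4155, -0.0578], [0.4096, -0.1355]]
[294 296  10  49 297] [[0.5112, -0.0714], [0.5179, -0.1523]]
[419 319  11  11  71] [[0.6738, -0.1505], [0.6974, -0.1799]]
[ 124  349  263   25 3110] [[0.279, -0.142], [0.6408, -0.2569]]
```

View pics/w6.png

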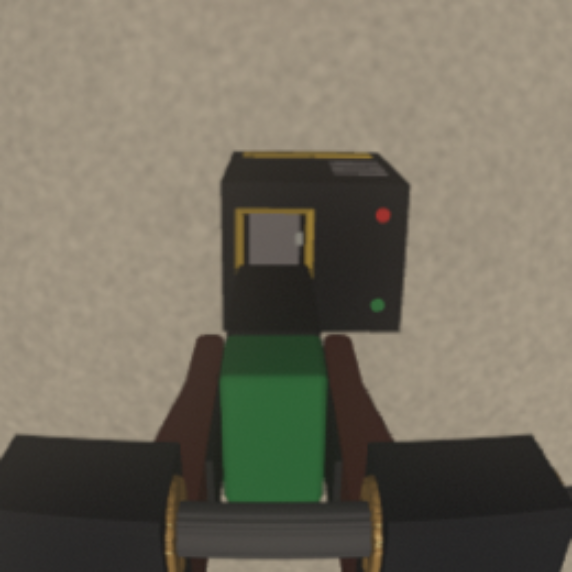

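The green pack is held square above the charger. Its bottom edge at (270,330) in the crop lines up with the mouth (235-315, 210). I'll check the mouth corners against the projected model.

Run:
```python
from h import *
from scipy.optimize import least_squares
d=np.load("w6.npz");a=d["a"];T=d["T"]
def corners(x,y,yw):
    c,s=np.cos(yw),np.sin(yw);q=np.array([[-16.2,22.2],[16.2,22.2],[56,33],[56,-33],[-22,33]])/1e3
    return np.c_[x+c*q[:,0]-s*q[:,1],y+s*q[:,0]+c*q[:,1],np.full(5,.088)]
obs=np.array([[235,209],[314,209],[408,184],[399,330],[221,184]])/2.2+[130,80]
print((proj(corners(.4852,.0463,np.radians(-8.4)),T)-obs).round(1).tolist())
r=least_squares(lambda p:(proj(corners(*p),T)-obs).ravel(),[.485,.046,-.147]);print(r.x.round(4),np.degrees(r.x[2]).round(2),r.fun.round(1))
# pack top face at z=TCP+.013
obs2=np.array([[222,376],[324,376]])/2.2+[130,80];P=onz("wrist",obs2,T[2,3]+.013,T);print(P.round(4),P.mean(0).round(4))
ax=T[:3,:3].T@(P.mean(0)-T[:3,3]);print("top +y edge in tool frame mm",(ax*1e3).round(1),"expect x 18")
```

```text
[[-0.3, -1.5], [-0.2, -1.5], [1.0, -1.3], [0.8, -0.6], [-0.6, -1.8]]
[ 0.4849  0.045  -0.145 ] -8.31 [-0.4 -0.  -0.4 -0.   0.8  0.   0.7  0.6 -0.7 -0.3]
[[0.4768 0.0655 0.2256]
 [0.4982 0.0623 0.2256]] [0.4875 0.0639 0.2256]
top +y edge in tool frame mm [ 17.8  -0.7 -13. ] expect x 18
```

```bash
python3 -m creep '[-0.06,-0.02,1,0,0, 0,0,1.5,0,0, 0,0,1.5,0,0, 0,0,1,0,0, 0,0,0.4,0,0, 0,0,0.2,0,0, 0,0,0.2,0,0, 0,0,0.2,0,0]' && python3 ok.py && python3 -m creep '[0,0,0.2,0,0, 0,0,0.2,0,0, 0,0,0.2,0,0, 0,0,0.2,0,0, 0,0,0.2,0,0, 0,0,0,0,0, 0,0,0,0,0, 0,0,0,0,0]'
```

```text
t: 28.2
position: [0.4856, 0.0456, 0.1528]
tool_rot: [0.757, 0.653, 0.0, 0.0]
contact_force: [0.2, 0.4, -2.8]
gripper_width: 0.0238
t: 29.2
position: [0.4854, 0.0456, 0.1427]
tool_rot: [0.757, 0.653, 0.0, 0.0]
contact_force: [0.9, 0.2, -1.5]
gripper_width: 0.0239
```

```bash
python3 -m creep '[0,0,0.25,0,0, 0,0,0.25,0,0, 0,0,0.25,0,0, 0,0,0.25,0,0, 0,0,0.25,0,0, 0,0,0.25,0,0, 0,0,0.2,0,0, 0,0,0,0,0]' && python3 ok.py && python3 -m creep '[0,0,0.1,0,0, 0,0,0.1,0,0, 0,0,0,0,0, 0,0,0,0,0.6, 0,0,0,0,0.6, 0,0,0,0,0.6, 0,0,0,0,0.6, 0,0,-0.5,0,0.6]'
```

```text
t: 30.2
position: [0.4853, 0.0456, 0.1255]
tool_rot: [0.757, 0.653, -0.0, -0.0]
contact_force: [-0.3, 0.4, -1.5]
gripper_width: 0.0239
t: 31.2
position: [0.4851, 0.0456, 0.1286]
tool_rot: [0.757, 0.653, -0.0, -0.0]
contact_force: [-0.5, 0.5, -0.5]
gripper_width: 0.0525
```

```bash
python3 -m creep '[0,0,-1,0,0.6, 0,0,-2,0,0.6, 0,0,-2.5,0,0.6, 0,0,0,0,0, 0,0,0,0,0, 0,0,0,0,0, 0,0,0,0,0, 0,0,0,0,0]'
python3 - <<'E'
from h import *
T=pose();a=robot.read_camera("wrist");np.savez("w7.npz",a=a,T=T)
cv2.imwrite("pics/w7.png",cv2.resize(a[80:340,130:390],None,fx=2,fy=2))
hs=cv2.cvtColor(a,cv2.COLOR_BGR2HSV)
for v in(60,80): print(rect(cv2.inRange(hs,(40,60,v),(85,255,255)),.136,T))
print(need(.4852,.0456,.163,np.radians(-8.4)))
E
```

```text
t: 32.2
position: [0.4852, 0.0456, 0.1833]
tool_rot: [0.757, 0.653, -0.0, -0.0]
contact_force: [0.9, -0.3, 0.3]
gripper_width: 0.0061
(array([0.4849, 0.0491]), array([0.0407, 0.0227]), 82.8)
(array([0.4844, 0.0456]), array([0.0336, 0.0228]), 81.7)
(array([-0.  , -0.01,  2.04]), 'twist(tool)', np.float64(-0.0))
```

View pics/w7.png

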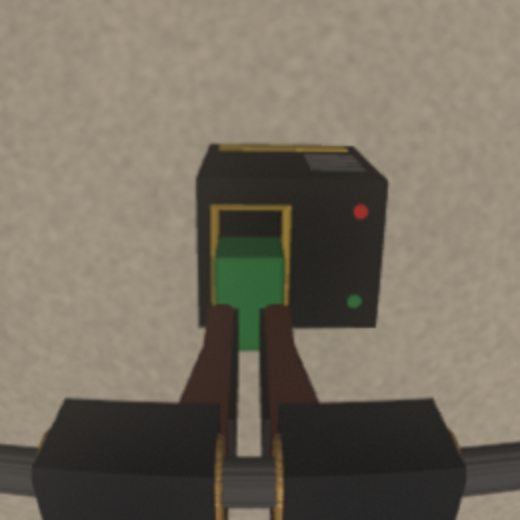

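The fresh pack stands up in the bay: green cap at (250,290) in the crop, centred in the mouth. Now I press.

```bash
python3 -m creep '[0,0,1.4,0,0, 0,0,0.6,0,0, 0,0,0.4,0,0, 0,0,0.5,0,0, 0,0,0.5,0,0, 0,0,0.5,0,0, 0,0,0.5,0,0, 0,0,0.5,0,0]' && python3 ok.py && python3 -m creep '[0,0,0.2,0,0, 0,0,0.2,0,0, 0,0,0,0,0, 0,0,0,0,0, 0,0,0,0,0, 0,0,0,0,0, 0,0,0,0,0, 0,0,0,0,0]'
```

```text
t: 33.25
position: [0.4854, 0.0456, 0.1344]
tool_rot: [0.757, 0.653, 0.0, 0.0]
contact_force: [-0.5, -1.2, 5.3]
gripper_width: 0.0001
t: 34.25
position: [0.4854, 0.0456, 0.1306]
tool_rot: [0.757, 0.653, -0.0, 0.0]
contact_force: [-0.9, -0.3, 4.0]
gripper_width: 0.0006
```

```bash
python3 -m creep '[0,0,0.15,0,0, 0,0,0.15,0,0, 0,0,0.1,0,0, 0,0,0.1,0,0, 0,0,0,0,0, 0,0,0,0,0, 0,0,0,0,0, 0,0,0,0,0]' && python3 ok.py && python3 -m creep '[0,0,0.05,0,0, 0,0,0.05,0,0, 0,0,0,0,0, 0,0,0,0,0, 0,0,0,0,0, 0,0,0,0,0, 0,0,0,0,0, 0,0,0,0,0]' && python3 ok.py && python3 -m creep '[0,0,0.05,0,0, 0,0,0.03,0,0, 0,0,0,0,0, 0,0,0,0,0, 0,0,0,0,0, 0,0,0,0,0, 0,0,0,0,0, 0,0,0,0,0]'
```

```text
t: 35.25
position: [0.4854, 0.0456, 0.1257]
tool_rot: [0.757, 0.653, -0.0, 0.0]
contact_force: [-0.6, -0.8, 4.8]
gripper_width: 0.0008
t: 36.25
position: [0.4853, 0.0456, 0.1246]
tool_rot: [0.757, 0.653, -0.0, -0.0]
contact_force: [-1.0, -0.8, 3.8]
gripper_width: 0.0004
t: 37.25
position: [0.4856, 0.0456, 0.1241]
tool_rot: [0.757, 0.653, 0.0, 0.0]
contact_force: [-1.1, -0.7, 6.1]
gripper_width: 0.0006
```

```bash
python3 -m creep '[0,0,-0.3,0,0, 0,0,-0.5,0,0, 0,0,-1,0,0, 0,0,-2,0,0, 0,0,-3,0,0, 0,0,-3,0,0, 0,0,-2,0,0, 0,0,0,0,0]'
python3 -m creep '[0,0,0,0,0, 0,0,0,0,0, 0,0,0,0,0, 0,0,0,0,0, 0,0,0,0,0, 0,0,0,0,0, 0,0,0,0,0, 0,0,0,0,0]'
python3 - <<'E'
from h import *
T=pose();a=robot.read_camera("wrist")
cv2.imwrite("pics/w8.png",a)
hs=cv2.cvtColor(a,cv2.COLOR_BGR2HSV)
m=cv2.inRange(hs,(40,60,80),(85,255,255));print(".110",rect(m,.11,T),".136",rect(m,.136,T))
s=robot.read_camera("scene");t=robot.read_camera("top")
cv2.imwrite("pics/end.png",np.hstack([cv2.resize(s[80:260,200:400],None,fx=2,fy=2),cv2.resize(t[120:300,60:260],None,fx=2,fy=2)]))
print(robot.read_state()["contact_force"])
E
```

```text
t: 38.25
position: [0.4862, 0.0458, 0.2434]
tool_rot: [0.757, 0.653, 0.001, 0.001]
contact_force: [0.0, -0.3, 0.4]
gripper_width: 0.0005
t: 39.25
position: [0.4854, 0.0456, 0.2419]
tool_rot: [0.757, 0.653, 0.0, 0.0]
contact_force: [-0.4, -1.0, 0.3]
gripper_width: 0.0004
.110 (array([0.4844, 0.0452]), array([0.0337, 0.0231]), 81.6) .136 (array([0.4856, 0.0533]), array([0.0305, 0.0208]), 81.6)
[ 0.08525917  0.09107862 -0.09252294]
```

View pics/w8.png

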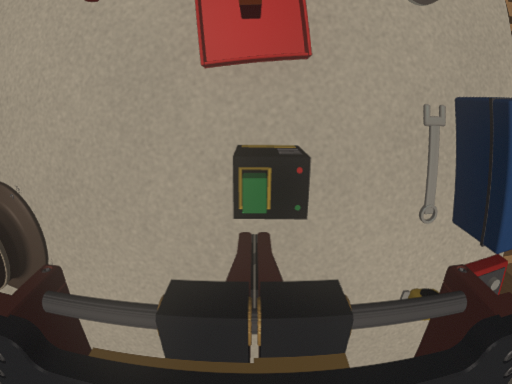

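View pics/end.png

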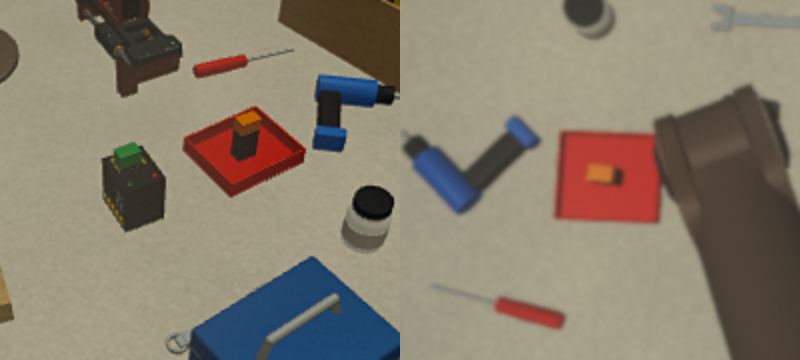

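In the wrist view the green cap sits low in the mouth at (255,193). Its measured position and size fit a top 110 mm above the table, which is the held height. The scene view shows the orange-capped pack standing in the tray at (245,135).

```bash
python3 -c "
from station import robot
print(robot.job_done())"
```

```text
the job is handed in; nothing more can be done
None
```

The job is done and handed in at about 39 s of the 72 s allowed; no verdict was reported.

- **Spent pack:** I pressed it about 11 mm below the held height, where the end stop read 8 N, and it popped up. I lifted it out and set it standing near the middle of the red tray, with a last contact reading of 9 N.
- **Fresh pack:** I lowered it into the empty bay with no rise in contact force. I then pressed it down to the same end stop, reading 6 N, and let go.
- **Last checks:** 1 s after letting go, the wrist camera put the green cap at the held height. It was centred within about 1 mm and lined up with the well. The scene and top pictures showed the spent pack upright in the tray and nothing visibly moved nearby. The blue-capped pack was not imaged again after the fresh pack was lifted out beside it. The arm was well clear, with contact force near zero.

None of these checks failed. The highest force I read on the packs or charger was 8 N, but readings came only at the end of each move. The well centre estimates from the two measurements differed by about 1 mm, so I aimed between them.

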